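Couple the test gauge to the bench air outlet

TASK

Fit the pressure gauge to the bench air outlet so that it stays locked on. The empty coupler has tripped shut: draw its sleeve back, away from the mouth, until it stays back by itself, then take the gauge from the fittings board and press its plug into the mouth until it is fully home and the sleeve has sprung forward again. The coupler leans on its swivel, so feel for the mouth, never jam the gauge against it by force, and leave the other fittings and the tools where they are.

Things in the scene. Friction and masses are not known exactly. Their poses are not given: they have to be found in the camera images.
- outlet: Bench air outlet, screwed down: a round dark floor flange 90 mm across, on it a brass tee 46 mm high with one short plugged side branch, then a steel ball swivel carrying the coupler, mouth up, the only such thing on the bench. Origin: centre of the flange's underside, on the bench; z up, x along the side branch (it ends 48 mm out and stays below 50 mm height).
- swivel_ball (a point): Centre of the swivel's ball, on the flange's axis 56 mm above the bench. The coupler's mouth is 69 mm from it (125 mm above the bench when plumb). The coupler starts leaning 2 to 6 degrees, so the mouth is 3 to 8 mm off the flange's axis; no reading tells which way. The swivel is stiff (0.3 N m) and stays as put; the coupler can be pushed or squeezed upright. A plumb plug jams in a leaning bore.
- sleeve (a joint): Knurled steel sleeve round the coupler: m drawn back (down) from fully forward 0 to its stop 0.008; spring 5 to 8 N. 34 mm long, 36 mm across; its lowest 7 mm are a rim 44 mm across. Forward, its top is 2 mm below the mouth (123 mm high). Starts at 0: jaws shut, a plug stops 12 mm in. Drawn past 7 mm and let go, it stays at 5 mm, jaws open. A plug pushed home frees it: it springs to 0 and locks.
- coupler_foot (a point): A fixed point on the flange's axis, 83 mm above the bench, at the coupler's foot. Above it the coupler is a brass tube 28 mm across with a bore of 17.2 mm, flared to 19 mm in the mouth's top 2 mm, the sleeve round it.
- gauge_centre (a point): Centre of the gauge's case: a dark drum 54 mm across and 30 mm thick, a white dial on one flat face, standing on a brass neck (15 mm across), a 27 mm hex and a steel plug, plug down in one hole of the board; about 0.25 kg. Site x points out of the case's back (the dial faces -x), z up. Hold it by the two flat faces, from above. The hex's underside is 49 mm below the point.
- plug_tip (a point): Lower end of the gauge's plug, on its axis, 75.5 mm below gauge_centre. The plug is 16 mm across, 15.2 mm at the tip, with a groove 9 to 16 mm up; 26.5 mm up the hex stops hard on the coupler's mouth. In the open coupler it meets a spring plunger 11 mm below the mouth; 8 to 15 N press it on. It locks at 25 mm depth and stays there. Drawn out again half-way, it leaves the coupler tripped.
- board: The fittings board: a beech block 70 mm (x) by 215 mm (y) by 45 mm high with three holes of 19 mm, right through, at y = -75, 0 and +75 mm, in which the three fittings stand upright by their hexes. It does not move. Origin: centre of its underside.
- blow_nozzle: Another fitting in the board, same plug and hex, with a tapered aluminium nozzle, its top 129 mm above the bench. Origin at its plug's tip. Not to be moved.
- oiler: Another fitting in the board, same plug and hex, with a clear bowl 38 mm across and an aluminium head 42 mm across, top 125 mm above the bench. Origin at its plug's tip. Not to be moved.
- sanding_block: Cork sanding block, 105 by 62 by 38 mm, lying on the bench. Not to be moved.
- clamp: F-clamp lying on the bench, 390 by 90 mm, 27 mm high. Not to be moved.
- rasp: Rasp with a wooden handle lying on the bench, 320 mm long. Not to be moved.
- mallet: Wooden mallet lying on the bench, 60 mm high. Not to be moved.
- glue: Glue bottle, 60 mm across, 165 mm high. Not to be moved.
- tape: Tape measure, 70 by 34 by 62 mm. Not to be moved.
- chair_leg: Curved wooden chair leg lying on the bench, 500 mm long, 36 mm high. Not to be moved.
There are look-alikes about, which are no part of the job. Leave any green or orange look-alike of the part that bears gauge_centre alone.

How it is judged:
By the outcome, as a careful person would: the job done as asked, in the order asked, and still so for the second after the job is handed in, with the robot touching nothing.
It also fails if it takes over 64 s, if anything falls off the work surface, if the arm or the gripper's body presses on something with over 40 N, if the wrist force passes 120 N, or if a joint passes its speed limit or range.

ROBOT

A 6-joint arm with a two-finger parallel gripper is mounted at the origin on the work surface. World frame = base frame: x ahead of the robot, y to its left, z up, the work surface at z = 0. Lengths are in m, angles in degrees, forces in N, time in s.
With the tool pointing down it reaches from about 0.3 to 0.75 m from the base axis. Payload 8.5 kg.
Tool frame: the origin (TCP) lies between the finger pads; the fingertips stand manip.tcp_to_tips ahead of it and the grasp point (between the pads) is the TCP (manip.tcp_to_tips is the distance from the TCP to the fingertips, in m); y points along the fingers, x is the direction in which the jaws open and shut, and the axes are right-handed (so a half turn about y gives the same grasp; the last joint's range is limited). The gripper opens to 85 mm and grips with 20 to 120 N. Pads are 22 mm wide; open, the fingers measure 114 mm over their backs; the gripper's body (76 mm by 85 mm) begins 54 mm behind the grasp point. The pads swing forward as they close: fully open they stand 13 mm farther back than shut.
Start: joints at [-84.013, 21.807, 74.336, -0, 83.858, -12.336], TCP at [0.173, -0.522, 0.25] pointing down, gripper open.
Joint ranges: [-178.18, 178.18], [-50.72, 133.34], [12.68, 142.11], [-81.47, 261.47], [9.98, 163.14], [-165.26, 165.26]. Speed limits (degrees/s): [136.94, 136.94, 180, 180, 180, 180].

INTERFACE

Orientations are given as a 3x3 rotation matrix whose columns are the frame's x, y, z axes.
In Python, from workcell import manip gives the robot as it stands.
- The arm moves only by the tool step_arm, never from a script. Its argument "moves" is a list of rows, each a list of 7 numbers: the turn, a rotation vector about the tool's x, y, z in rad, then the shift along the tool's x, y, z in m, then the closure, from -1 (fully open) to 1 (shut), so that 0 is half open. In form: [[wx, wy, wz, tx, ty, tz, hand], ...]. A call has 1 to 12 rows; each row shifts and turns the commanded pose from where the row before left it, along the tool's axes as they then stand; what a row does not reach is not made up. A row lasts 1/10 s, in which the tool goes at most 50 mm and 8.59 degrees, less where a joint would pass 70% of its speed; a pose out of reach is approached as far as the arm can. A call with a gripper value outside its range is refused whole. The fingers move at their own pace and stop on an object; "grip_force" is the grip in N (left out, the last holds). Time passes only in rows, so rows that do not move let the fingers close. It gives the time, the measured TCP pose, the force and the opening at its end, in the units of the state.
- manip.state(): the state, without advancing time (a new reading comes with each control period).
- manip.get_image(name): name is "scene" or "top" or "wrist"; returns a dict with "pixels" (384x512x3 uint8, red, green, blue), "depth" (384x512 float32, m along the optical axis (not along the pixel's ray), 0 where there is no reading), "fx", "fy", "cx", "cy" (pixels), "pose" (4x4, takes a point from camera to world coordinates). Camera axes: x right, y up, looking along -z (the intrinsics and any distortion apply to the point x, -y, -z); pixel columns grow to the right and rows downward; lengths in m; the calibration is good to about 2 mm. A picture is of the moment at which its call begins.
- manip.hand_in(): hands the job in, once; it reports no verdict.
The state is a dict: "time": time; "joints": joint angles; "qd": joint speeds; "effort": joint torques, N m; "tcp_pos": TCP position; "tool_rot": TCP orientation; "wrist_force": force on the tool from outside, world axes, zero at the start; "moment": the same for the moment, N m; "gripper_width": finger opening in m.
Only numpy, scipy, OpenCV 4.12 (cv2) and the standard library are available. Lean on these libraries where they do the work, as an engineer would, in place of code of your own. Each camera call takes 0.05 s, during which the arm holds its last target. There are 200 camera calls.

## Working session

There is one attempt and no reset: what is moved stays moved. The work goes in short steps, Python scripts to look and compute and a tool call to move; the robot and the scene stay as the last step left them, time stands still between calls to the robot, and variables do not carry over. Pictures are saved under pics/ and viewed, about 8 in all and at most 12, crops included, and the job is handed in when it is done.

Besides the shell and the picture viewer there is one more tool, called after "Call:" by a JSON object that holds its "name" and its "arguments". step_arm: Moves the arm, as the interface text tells. Its arguments: {"type":"object","properties":{"moves":{"type":"array"},"grip_force":{"type":"number"}},"required":["moves"]}

```bash
ls; mkdir -p pics; python3 - <<'E'
from workcell import manip
import cv2,numpy as np
print(manip.state(), manip.tcp_to_tips)
for n in ["scene","top"]:
    d=manip.get_image(n); np.savez(f"{n}0.npz",**d)
    print(n,d["fx"],d["fy"],d["cx"],d["cy"],d["pose"].round(3).tolist(),[k for k in d])
    cv2.imwrite(f"pics/{n}0.png",cv2.resize(d["pixels"][:,:,::-1],(800,600),interpolation=cv2.INTER_CUBIC))
E
```

```text
pics
{'time': 0.0, 'joints': array([-8.40109002e+01,  2.18433988e+01,  7.43861385e+01,  1.41848320e-03,
        8.38578645e+01, -1.23362972e+01]), 'qd': array([ 0.0729212 , -0.0868636 ,  0.10501369,  0.04377092, -0.05656   ,
       -0.09738677]), 'effort': array([ 9.54907337e-04, -4.48466706e+01, -2.31270772e+01, -1.72111236e-04,
        4.85161494e-03,  6.96609789e-06]), 'tcp_pos': array([ 0.17289754, -0.52183568,  0.24968103]), 'tool_rot': array([[ 3.14410637e-01, -1.34683639e-04,  9.49287066e-01],
       [-9.49285914e-01,  1.51969247e-03,  3.14410471e-01],
       [-1.48497035e-03, -9.99998836e-01,  3.49954196e-04]]), 'wrist_force': array([ 0.20639442, -0.25763775, -0.66445639]), 'moment': array([-0.01831079,  0.00460206,  0.04290984]), 'gripper_width': 0.08557976840758033} 0.019
scene 441.70765813240206 441.70765813240206 260.7101573313565 187.21491147193117 [[0.342, -0.697, 0.63, 1.516], [0.94, 0.258, -0.225, -0.413], [-0.006, 0.669, 0.743, 1.214], [0.0, 0.0, 0.0, 1.0]] ['pixels', 'depth', 'fx', 'fy', 'cx', 'cy', 'pose']
top 460.2420098650903 460.2420098650903 256.90358572221817 188.87130516124958 [[0.058, 0.977, -0.207, 0.215], [-0.998, 0.056, -0.015, -0.081], [-0.003, 0.208, 0.978, 1.702], [0.0, 0.0, 0.0, 1.0]] ['pixels', 'depth', 'fx', 'fy', 'cx', 'cy', 'pose']
```

View pics/scene0.png

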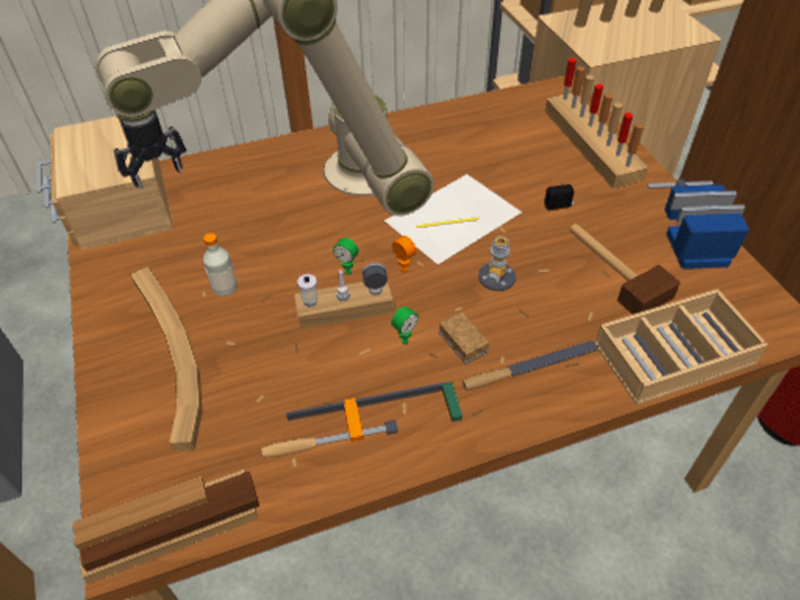

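View pics/top0.png

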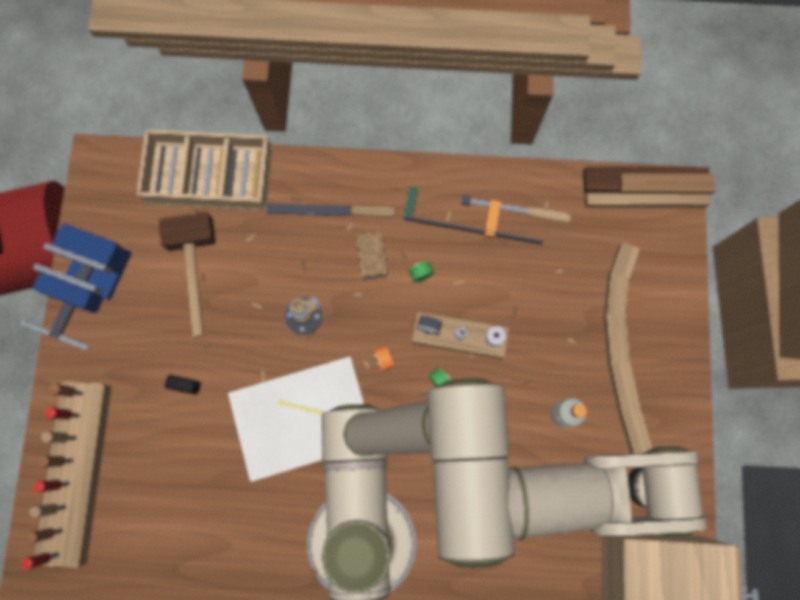

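```bash
cat > h.py <<'E'
import numpy as np,cv2
from workcell import manip
def cloud(d):
    Z=d["depth"]; r,c=np.indices(Z.shape)
    P=np.stack([(c-d["cx"])/d["fx"]*Z,-(r-d["cy"])/d["fy"]*Z,-Z],-1)
    T=d["pose"]; W=P@T[:3,:3].T+T[:3,3]; W[Z<=0]=np.nan; return W
def proj(d,p):
    T=d["pose"]; q=(np.asarray(p)-T[:3,3])@T[:3,:3]
    return np.array([d["cx"]+d["fx"]*q[...,0]/-q[...,2], d["cy"]+d["fy"]*q[...,1]/q[...,2]])
def ray(d,u,v,z):
    T=d["pose"]; q=T[:3,:3]@np.array([(u-d["cx"])/d["fx"],-(v-d["cy"])/d["fy"],-1]); o=T[:3,3]
    return o+q*(z-o[2])/q[2]
E
python3 - <<'E'
from h import *
for n in ["top","scene"]:
    d=dict(np.load(n+"0.npz")); W=cloud(d)
    s=d["pixels"].shape
    if n=="top": bx={"board":(255,195,335,235),"outlet":(175,182,212,218)}
    else: bx={"board":(185,165,255,210),"outlet":(300,148,335,190)}
    for k,(a,b,c,e) in bx.items():
        w=W[b:e,a:c].reshape(-1,3); px=d["pixels"][b:e,a:c].reshape(-1,3)
        for lo,hi in [(.005,.03),(.035,.055),(.06,.085),(.085,.105),(.105,.14)]:
            m=(w[:,2]>lo)&(w[:,2]<hi); 
            if m.sum()<5: continue
            r=cv2.minAreaRect(w[m][:,:2].astype(np.float32))
            print(n,k,lo,m.sum(),w[m].mean(0).round(4),np.round(r[0],4),np.round(r[1],4),r[2])
E
```

```text
top board 0.005 387 [ 0.483  -0.1958  0.0088] [ 0.4861 -0.2017] [0.1472 0.2964] 3.3330368995666504
top board 0.035 809 [ 0.4788 -0.1966  0.046 ] [ 0.4832 -0.1957] [0.2152 0.0713] 83.23605346679688
top board 0.06 45 [ 0.4762 -0.1996  0.0728] [ 0.4882 -0.1932] [0.1676 0.0437] 82.41783905029297
top board 0.085 32 [ 0.4819 -0.1424  0.0975] [ 0.4774 -0.1791] [0.1731 0.0294] 77.71812438964844
top board 0.105 250 [ 0.4819 -0.193   0.1179] [ 0.4809 -0.1926] [0.1942 0.0394] 84.29817962646484
top outlet 0.005 397 [0.5078 0.1785 0.0105] [0.5208 0.1819] [0.1342 0.1373] 3.7562813758850098
top outlet 0.035 64 [0.5308 0.1547 0.0468] [0.5225 0.1651] [0.0326 0.0656] 56.763954162597656
top outlet 0.085 34 [0.5035 0.173  0.0979] [0.5065 0.1731] [0.0283 0.0423] 26.608238220214844
top outlet 0.105 94 [0.5138 0.1747 0.1214] [0.5144 0.1755] [0.0349 0.0349] 68.89511108398438
scene board 0.005 292 [ 0.5075 -0.206   0.0174] [ 0.4287 -0.1939] [0.2121 0.191 ] 82.27549743652344
scene board 0.035 774 [ 0.4892 -0.2037  0.0427] [ 0.4454 -0.1966] [0.2143 0.1545] 83.18230438232422
scene board 0.06 158 [ 0.5    -0.1927  0.074 ] [ 0.4961 -0.1582] [0.2385 0.164 ] 48.505741119384766
scene board 0.085 148 [ 0.5144 -0.1766  0.0957] [ 0.5519 -0.2018] [0.1954 0.1561] 86.4364013671875
scene board 0.105 215 [ 0.4861 -0.201   0.1139] [ 0.4852 -0.2002] [0.1933 0.0415] 82.46111297607422
scene outlet 0.005 162 [0.5224 0.1703 0.0107] [0.4715 0.1865] [0.0884 0.1859] 70.95506286621094
scene outlet 0.035 92 [0.5329 0.1573 0.0448] [0.5305 0.159 ] [0.035  0.0548] 51.51189422607422
scene outlet 0.06 21 [0.5237 0.1673 0.0704] [0.5231 0.1678] [0.0284 0.0179] 63.937461853027344
scene outlet 0.085 52 [0.5252 0.1649 0.0942] [0.5211 0.1669] [0.0414 0.0297] 58.05570602416992
scene outlet 0.105 84 [0.5184 0.1677 0.1164] [0.5176 0.1675] [0.033  0.0385] 66.962890625
```

Call:
{"name": "step_arm", "arguments": {"moves": [[0,0,0,-0.024,-0.005,0.034,-1],[0,0,0,-0.024,-0.005,0.034,-1],[0,0,0,-0.024,-0.005,0.034,-1],[0,0,0,-0.024,-0.005,0.034,-1],[0,0,0,-0.024,-0.005,0.034,-1],[0,0,0,-0.024,-0.005,0.034,-1],[0,0,0,-0.024,-0.005,0.034,-1],[0,0,0,-0.024,-0.005,0.034,-1],[0,0,0,-0.024,-0.005,0.034,-1],[0,0,0,-0.024,-0.005,0.034,-1],[0,0,0,-0.024,-0.005,0.034,-1]]}}

```text
time: 1.2
tcp_pos: [0.4456, -0.1523, 0.3054]
tool_rot: [[0.314, -0.0, 0.949], [-0.949, 0.0, 0.314], [-0.0, -1.0, -0.0]]
wrist_force: [0.8, -0.2, 0.2]
gripper_width: 0.0856
```

Call:
{"name": "step_arm", "arguments": {"moves": [[0,-0.142,0,0,0,0,-1],[0,-0.142,0,0,0,0,-1],[0,-0.142,0,0,0,0,-1],[0,-0.142,0,0,0,0,-1],[0,-0.142,0,0,0,0,-1],[0,-0.142,0,0,0,0,-1],[0,-0.142,0,0,0,0,-1],[0,-0.142,0,0,0,0,-1],[0,0,0,0,0,0,-1]]}}

```text
time: 2.1
tcp_pos: [0.4448, -0.1538, 0.3051]
tool_rot: [[0.994, -0.001, 0.114], [-0.114, 0.0, 0.994], [-0.001, -1.0, 0.0]]
wrist_force: [-0.1, 0.2, -0.2]
gripper_width: 0.0856
```

```bash
python3 - <<'E'
from h import *
s=manip.state(); print(s["tcp_pos"].round(4),s["tool_rot"].round(3).tolist(),s["joints"].round(1))
d=manip.get_image("wrist"); np.savez("wrist1.npz",**d)
print(d["fx"],d["cx"],d["cy"],d["pose"].round(3).tolist())
print("board,gauge,outlet px",proj(d,[.483,-.196,.045]),proj(d,[.492,-.121,.12]),proj(d,[.516,.17,.12]))
cv2.imwrite("pics/w1.png",cv2.resize(d["pixels"][:,:,::-1],(768,576),interpolation=cv2.INTER_CUBIC))
E
```

```text
[ 0.4448 -0.1538  0.3051] [[0.994, -0.001, 0.114], [-0.114, 0.0, 0.994], [-0.001, -1.0, 0.0]] [-33.5  11.6  80.   -0.   88.5 -27. ]
320.81451064624684 257.0608511312257 192.87988976727684 [[0.994, 0.106, 0.038, 0.455], [-0.113, 0.942, 0.315, -0.074], [-0.002, -0.317, 0.948, 0.429], [0.0, 0.0, 0.0, 1.0]]
board,gauge,outlet px [290.85850039 185.29379504] [301.72312568 132.77853576] [ 307.67954275 -308.8092163 ]
```

View pics/w1.png

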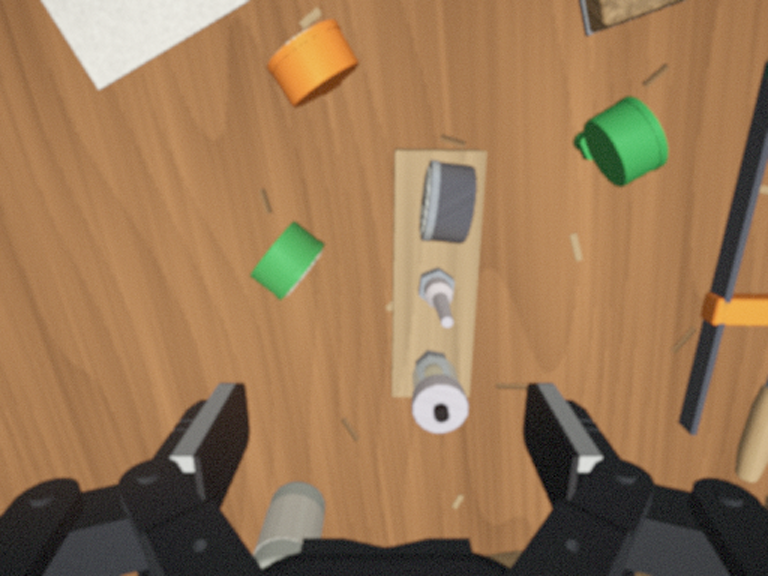

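Candidates for the gauge (scene0.png): green (346,252), green (405,322), orange (404,250), dark drum on the board (375,278). By description, it is the dark one. In the wrist view it stands at (450,203), white dial on the left (towards −x), with the nozzle at (437,290) and the oiler at (440,400).

```bash
python3 - <<'E'
from h import *
d=dict(np.load("wrist1.npz")); W=cloud(d)
w=W[100:170,265:330].reshape(-1,3)
for lo,hi in [(.07,.13),(.095,.13),(.112,.13)]:
    m=(w[:,2]>lo)&(w[:,2]<hi); r=cv2.minAreaRect(w[m][:,:2].astype(np.float32)); print(lo,m.sum(),w[m].max(0).round(4),np.round(r[0],4),np.round(r[1],4),r[2])
w=W[95:270,255:330].reshape(-1,3); m=abs(w[:,2]-.045)<.004
r=cv2.minAreaRect(w[m][:,:2].astype(np.float32)); print("board",np.round(r[0],4),np.round(r[1],4),r[2],w[m][:,2].mean())
# gauge dark drum strip: line of top ridge: edges at columns
W2=W[100:170,265:330]; m2=(W2[...,2]>.116)
for v in range(0,70,4):
    i=np.where((W2[v,:,2]>.07))[0]
    if len(i)>3: a,b=W2[v,i[0]],W2[v,i[-1]]; print(v+100,a.round(4),b.round(4))
E
```

```text
0.07 1816 [ 0.5103 -0.0966  0.1227] [ 0.4902 -0.1257] [0.0548 0.032 ] 78.95848083496094
0.095 1737 [ 0.5103 -0.0966  0.1227] [ 0.4902 -0.1257] [0.0547 0.032 ] 78.95848083496094
0.112 1271 [ 0.5085 -0.103   0.1227] [ 0.4905 -0.1257] [0.0421 0.0313] 79.88795471191406
board [ 0.482  -0.2005] [0.2148 0.0702] 83.06758117675781 0.04456932206229564
108 [ 0.482  -0.0985  0.0944] [ 0.4965 -0.1004  0.0905]
112 [ 0.48   -0.1026  0.0893] [ 0.5095 -0.1049  0.1028]
116 [ 0.4787 -0.1065  0.0893] [ 0.5091 -0.1082  0.1093]
120 [ 0.4778 -0.1113  0.0812] [ 0.5083 -0.1115  0.113 ]
124 [ 0.4769 -0.1163  0.0727] [ 0.5076 -0.1149  0.1158]
128 [ 0.4762 -0.1198  0.0787] [ 0.5072 -0.1185  0.1173]
132 [ 0.475  -0.1247  0.0737] [ 0.5067 -0.122   0.1191]
136 [ 0.4743 -0.128   0.0801] [ 0.5053 -0.1255  0.1207]
140 [ 0.4732 -0.1334  0.073 ] [ 0.5051 -0.1294  0.1201]
144 [ 0.4723 -0.1361  0.0824] [ 0.5043 -0.1335  0.1182]
148 [ 0.4716 -0.1393  0.0884] [ 0.5029 -0.1371  0.1191]
152 [ 0.4711 -0.1431  0.091 ] [ 0.5022 -0.1415  0.1165]
156 [ 0.4713 -0.1456  0.1   ] [ 0.5013 -0.146   0.1141]
160 [ 0.4742 -0.1505  0.0985] [ 0.5001 -0.1515  0.107 ]
```

```bash
python3 - <<'E'
from h import *
d=dict(np.load("wrist1.npz")); g=d["pixels"][85:185,250:350,::-1]
cv2.imwrite("pics/g1.png",cv2.resize(g,(600,600),interpolation=cv2.INTER_CUBIC))
E
```

```text
(no output)
```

View pics/g1.png

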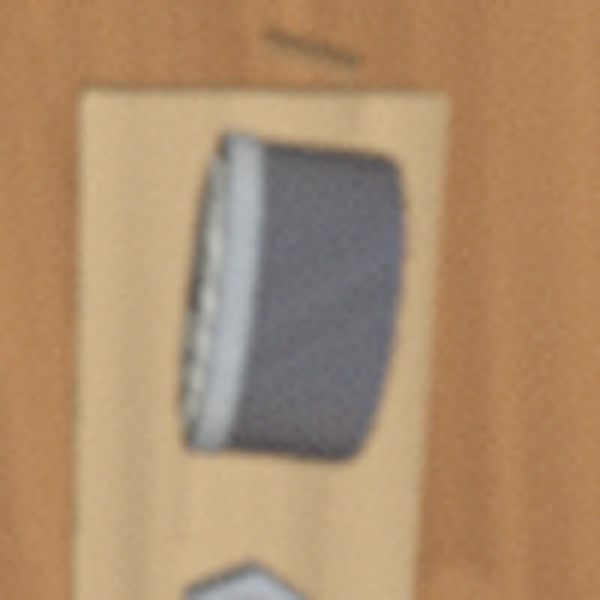

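Gauge at (0.4905, −0.1257), faces at yaw ≈ −11°. It agrees with the board's end hole at (0.491, −0.126). Next, look at the outlet.

Call:
{"name": "step_arm", "arguments": {"moves": [[0,0,0,0.004,0,0.0345,-1],[0,0,0,0.004,0,0.0345,-1],[0,0,0,0.004,0,0.0345,-1],[0,0,0,0.004,0,0.0345,-1],[0,0,0,0.004,0,0.0345,-1],[0,0,0,0.004,0,0.0345,-1],[0,0,0,0.004,0,0.0345,-1],[0,0,0,0.004,0,0.0345,-1],[0,0,0,0.004,0,0.0345,-1],[0,0,0,0,0,0,-1]]}}

```text
time: 3.15
tcp_pos: [0.5165, 0.1535, 0.3048]
tool_rot: [[0.993, -0.001, 0.115], [-0.115, 0.001, 0.993], [-0.001, -1.0, 0.001]]
wrist_force: [0.1, -0.3, 0.1]
gripper_width: 0.0854
```

```bash
python3 - <<'E'
from h import *
s=manip.state(); print(s["tcp_pos"].round(4),s["tool_rot"].round(3).tolist(),s["joints"].round(1))
d=manip.get_image("wrist"); np.savez("wrist2.npz",**d)
u,v=proj(d,[.516,.17,.1]).astype(int); print(u,v)
cv2.imwrite("pics/w2.png",cv2.resize(d["pixels"][max(v-90,0):v+90,u-90:u+90,::-1],(600,600),interpolation=cv2.INTER_CUBIC))
W=cloud(d)[max(v-90,0):v+90,u-90:u+90]; w=W.reshape(-1,3)
for lo,hi in [(.004,.03),(.06,.085),(.085,.097),(.1,.119),(.118,.13)]:
    m=(w[:,2]>lo)&(w[:,2]<hi)
    if m.sum()>5: print(lo,m.sum(),np.round(cv2.minEnclosingCircle(w[m][:,:2].astype(np.float32)),4) if 0 else cv2.minEnclosingCircle(w[m][:,:2].astype(np.float32)),w[m].mean(0).round(4))
E
```

```text
[0.5165 0.1535 0.3048] [[0.993, -0.001, 0.115], [-0.115, 0.001, 0.993], [-0.001, -1.0, 0.001]] [ 3.9 18.8 70.   0.  91.3 10.5]
254 151
0.004 2226 ((0.5523780584335327, 0.11104591190814972), 0.11954517662525177) [0.5171 0.1796 0.0103]
0.085 277 ((0.5127238631248474, 0.1721898764371872), 0.021881073713302612) [0.5139 0.1836 0.0951]
0.1 338 ((0.5132569074630737, 0.1767502725124359), 0.017285093665122986) [0.5135 0.1743 0.1102]
0.118 840 ((0.5136122703552246, 0.1703619658946991), 0.018160948529839516) [0.5138 0.1714 0.1232]
```

View pics/w2.png

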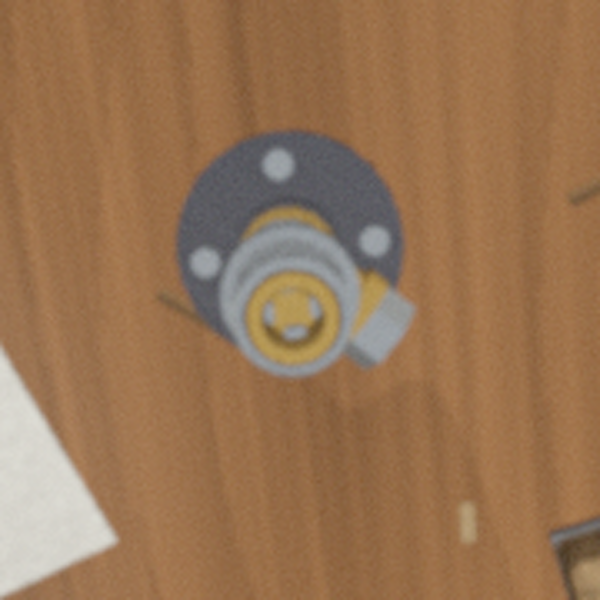

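```bash
python3 - <<'E'
from h import *
from scipy.optimize import least_squares
for n in ["wrist2","top0"]:
    d=dict(np.load(n+".npz")); W=cloud(d); px=d["pixels"].astype(int)
    near=np.hypot(W[...,0]-.515,W[...,1]-.175)<.075
    hsv=cv2.cvtColor(d["pixels"],cv2.COLOR_RGB2HSV)
    m=near&(W[...,2]>.004)&(W[...,2]<.02)&(px.max(-1)-px.min(-1)<40)
    w=W[m]; z=np.median(w[:,2])
    # robust boundary: flange outer hull
    c=cv2.minEnclosingCircle(w[:,:2].astype(np.float32)); print(n,m.sum(),z,c)
    h=cv2.convexHull(w[:,:2].astype(np.float32))[:,0]
    f=least_squares(lambda p:np.hypot(h[:,0]-p[0],h[:,1]-p[1])-.045,[.515,.175],loss="soft_l1",f_scale=.001); print(f.x,np.abs(f.fun).mean())
    if n!="top0":
        # mouth: brass ring
        bm=near&(W[...,2]>.112)&(hsv[...,1]>90)&(hsv[...,0]>15)
        h=cv2.convexHull(W[bm][:,:2].astype(np.float32))[:,0]; print("brass",bm.sum(),np.nanmedian(W[bm][:,2]),cv2.fitEllipse(h))
    sm=near&(W[...,2]>.119)&(W[...,2]<.13); w=W[sm]; A=np.c_[w[:,:2],np.ones(len(w))]
    q=np.linalg.lstsq(A,w[:,2],rcond=None)[0]; print("top plane",q,len(w),cv2.minEnclosingCircle(w[:,:2].astype(np.float32)))
E
```

```text
wrist2 1994 0.009191026338994046 ((0.510694146156311, 0.1738516241312027), 0.04452923685312271)
[0.51077715 0.17309341] 0.0006368785319231439
brass 2503 0.3537607709854301 ((0.5166959166526794, 0.15992440283298492), (0.045632343739271164, 0.1460552215576172), 81.6758041381836)
top plane [-0.04255714  0.03478135  0.13919606] 831 ((0.5136122703552246, 0.1703619658946991), 0.018160948529839516)
top0 233 0.010987537826702365 ((0.5135106444358826, 0.17565461993217468), 0.04781065508723259)
[0.51249717 0.17707095] 0.0006935443595546093
top plane [0.00299742 0.00439741 0.12196276] 59 ((0.5146796703338623, 0.17529785633087158), 0.01892177201807499)
```

Flange axis at (0.5108, 0.1734). The sleeve top is at (0.5136, 0.1707), so the lean is about 3.3° towards yaw −43°, and the top plane's tilt agrees. I'll turn the jaws to that direction and descend over the axis.

Call:
{"name": "step_arm", "arguments": {"moves": [[0,0.127,0,0,0,0,-1],[0,0.127,0,0,0,0,-1],[0,0.127,0,0,0,0,-1],[0,0.127,0,0,0,0,-1],[0,0.127,0,0,0,0,-1],[0,0,0,-0.003,0.025,0.0018,-1],[0,0,0,-0.003,0.025,0.0018,-1],[0,0,0,-0.003,0.025,0.0018,-1],[0,0,0,-0.003,0.025,0.0018,-1],[0,0,0,-0.003,0.025,0.0018,-1],[0,0,0,-0.003,0.025,0.0018,-1],[0,0,0,0,0,0,-1]], "grip_force": 40}}

```text
time: 4.4
tcp_pos: [0.509, 0.1697, 0.1527]
tool_rot: [[0.73, -0.006, 0.684], [-0.684, -0.001, 0.73], [-0.004, -1.0, -0.005]]
wrist_force: [-0.2, 0.7, 0.7]
gripper_width: 0.0853
```

```bash
cat >> h.py <<'E'
def goto(x,y,z=None,yaw=None):
    s=manip.state(); R=s["tool_rot"]; t=np.array([x,y,s["tcp_pos"][2] if z is None else z])-s["tcp_pos"]
    yw=np.degrees(np.arctan2(R[1,0],R[0,0])); o="tcp %s yaw %.2f shift(tool) %s"%(s["tcp_pos"].round(4),yw,(R.T@t).round(4))
    if yaw is not None:
        c,n=np.cos(np.radians(yaw)),np.sin(np.radians(yaw)); Rt=np.array([[c,0,-n],[n,0,c],[0,-1,0]])
        from scipy.spatial.transform import Rotation as Q
        o+=" turn(tool) %s shift in final axes %s"%(Q.from_matrix(R.T@Rt).as_rotvec().round(4),(Rt.T@t).round(4))
    print(o,"F",s["wrist_force"].round(1),"M",s["moment"].round(2),"w",round(float(s["gripper_width"]),4))
E
python3 -c "
from h import *
goto(.5108,.1734,.118,-43)"
```

```text
tcp [0.509  0.1697 0.1527] yaw -43.14 shift(tool) [-0.0011  0.0347  0.0041] turn(tool) [ 0.0048 -0.0025 -0.004 ] shift in final axes [-0.0012  0.0347  0.0039] F [-0.2  0.7  0.7] M [ 0.02 -0.02  0.06] w 0.0853
```

Call:
{"name": "step_arm", "arguments": {"moves": [[0.005,0,-0.004,0,0.0117,0.0013,-1],[0,0,0,-0.001,0.0117,0.0013,-1],[0,0,0,0,0.0117,0.0013,-1],[0,0,0,0,0,0,-1],[0,0,0,0,0,0,-1]]}}

```text
time: 4.9
tcp_pos: [0.5128, 0.174, 0.1204]
tool_rot: [[0.731, 0.006, 0.682], [-0.682, 0.001, 0.731], [0.004, -1.0, 0.005]]
wrist_force: [0.2, -0.1, 1.1]
gripper_width: 0.0858
```

```bash
python3 -c "
from h import *
goto(.5108,.1734,.118,-43)
d=manip.get_image('wrist'); np.savez('wrist3.npz',**d)
cv2.imwrite('pics/w3.png',cv2.resize(d['pixels'][:,:,::-1],(768,576)))
"
```

```text
tcp [0.5128 0.174  0.1204] yaw -42.99 shift(tool) [-0.001   0.0024 -0.0018] turn(tool) [-0.0049  0.0002  0.004 ] shift in final axes [-0.001   0.0024 -0.0018] F [ 0.2 -0.1  1.1] M [-0.08  0.03  0.  ] w 0.0858
```

View pics/w3.png

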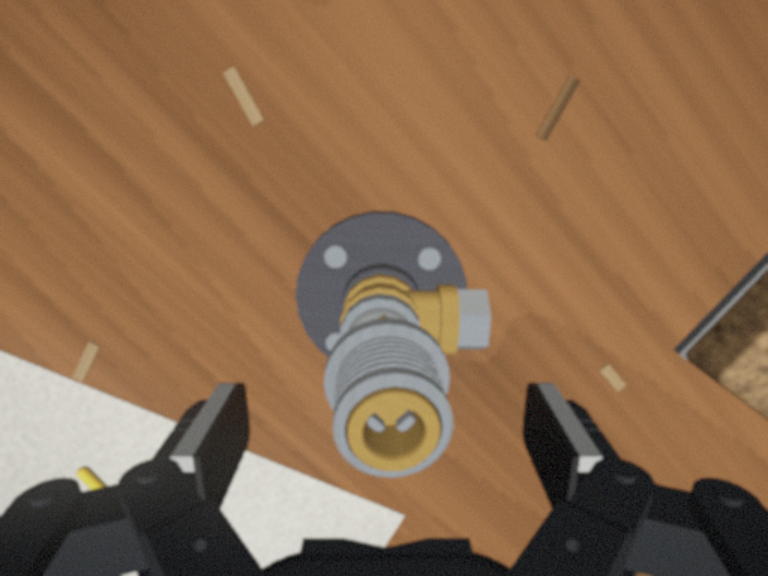

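```bash
cat > fl.py <<'E'
from h import *
from scipy.optimize import least_squares
def flange(d,g=(.512,.173)):
    W=cloud(d); px=d["pixels"].astype(int)
    m=(np.hypot(W[...,0]-g[0],W[...,1]-g[1])<.06)&(W[...,2]>.004)&(W[...,2]<.016)&(px.max(-1)-px.min(-1)<40)
    h=cv2.convexHull(W[m][:,:2].astype(np.float32))[:,0]
    f=least_squares(lambda p:np.hypot(h[:,0]-p[0],h[:,1]-p[1])-.045,g,loss="soft_l1",f_scale=.001)
    sm=(np.hypot(W[...,0]-g[0],W[...,1]-g[1])<.04)&(W[...,2]>.1215-.003)&(W[...,2]<.132); w=W[sm]
    print("flange",f.x.round(4),np.abs(f.fun).mean().round(5),"mouth",[np.round(x,4) for x in cv2.minEnclosingCircle(w[:,:2].astype(np.float32))],w[:,2].max(),len(w))
E
python3 -c "
from fl import *
flange(dict(np.load('wrist3.npz'))); flange(dict(np.load('wrist2.npz')))"
```

```text
flange [0.5111 0.1727] 0.0004 mouth [array([0.5141, 0.1699]), np.float64(0.0184)] 0.1269066545647653 3822
flange [0.5108 0.1731] 0.00064 mouth [array([0.5136, 0.1704]), np.float64(0.0182)] 0.12659705979497854 836
```

Call:
{"name": "step_arm", "arguments": {"moves": [[-0.005,0,0.004,0,0,0,-1],[0,0,0,0,0,0,-1],[0,0,0,0,0,0,-1]]}}

```text
time: 5.25
tcp_pos: [0.5127, 0.1742, 0.1205]
tool_rot: [[0.732, 0.0, 0.682], [-0.682, 0.0, 0.732], [0.0, -1.0, 0.0]]
wrist_force: [1.0, -0.9, 0.4]
gripper_width: 0.0854
```

```bash
python3 -c "
from fl import *
goto(.5110,.1734,.117,-43)
flange(manip.get_image('wrist'))"
```

```text
tcp [0.5127 0.1742 0.1205] yaw -42.97 shift(tool) [-0.0007  0.0035 -0.0017] turn(tool) [-0.0003  0.0005  0.0003] shift in final axes [-0.0007  0.0035 -0.0017] F [ 1.  -0.9  0.4] M [-0.   -0.02 -0.02] w 0.0854
flange [0.5111 0.1728] 0.0004 mouth [array([0.5139, 0.17  ]), np.float64(0.0184)] 0.12694033161189652 3819
```

Call:
{"name": "step_arm", "arguments": {"moves": [[0,0,0,-0.0004,0.003,-0.002,-1],[0,0,0,0,0,0,0],[0,0,0,0,0,0,0.0],[0,0,0,0,0,0,0.3],[0,0,0,0,0,0,1],[0,0,0,0,0,0,1],[0,0,0,0,0,0,1],[0,0,0,0,0,0,1]], "grip_force": 30}}

```text
time: 6.1
tcp_pos: [0.5114, 0.1728, 0.1176]
tool_rot: [[0.732, 0.001, 0.682], [-0.682, -0.0, 0.732], [0.001, -1.0, 0.001]]
wrist_force: [1.6, -3.0, 4.6]
gripper_width: 0.0351
```

```bash
python3 -c "
from fl import *
goto(.5110,.1729,.117,-43)
flange(manip.get_image('wrist'))"
```

```text
tcp [0.5114 0.1728 0.1176] yaw -42.97 shift(tool) [-0.0004  0.0006 -0.0002] turn(tool) [-0.0007  0.0005  0.0012] shift in final axes [-0.0004  0.0006 -0.0002] F [ 1.6 -3.   4.6] M [-0.48 -0.38 -0.02] w 0.0351
flange [0.511  0.1727] 0.00034 mouth [array([0.517 , 0.1761]), np.float64(0.0315)] 0.13199665013620465 5342
```

Call:
{"name": "step_arm", "arguments": {"moves": [[0,0,0,0,0,0,1],[0,0,0,0,0,0,1],[0,0,0,0,0.002,0,1],[0,0,0,0,0.002,0,1],[0,0,0,0,0.002,0,1],[0,0,0,0,0.001,0,1],[0,0,0,0,0,0,1]], "grip_force": 60}}

```text
time: 6.85
tcp_pos: [0.5113, 0.1729, 0.1105]
tool_rot: [[0.732, 0.001, 0.682], [-0.682, -0.0, 0.732], [0.001, -1.0, 0.001]]
wrist_force: [2.5, -4.3, 7.0]
gripper_width: 0.0349
```

```bash
python3 -c "
from fl import *
goto(.5110,.1729,.1096,-43)"
```

```text
tcp [0.5113 0.1729 0.1105] yaw -42.97 shift(tool) [-0.0002  0.0009 -0.0002] turn(tool) [-0.0007  0.0005  0.0008] shift in final axes [-0.0002  0.0009 -0.0002] F [ 2.5 -4.3  7. ] M [-0.55 -0.33 -0.07] w 0.0349
```

Call:
{"name": "step_arm", "arguments": {"moves": [[0,0,0,0,0.0008,0,1],[0,0,0,0,0.0005,0,1],[0,0,0,0,0.0003,0,1],[0,0,0,0,0,0,1]]}}

```text
time: 7.25
tcp_pos: [0.5114, 0.173, 0.1101]
tool_rot: [[0.732, 0.002, 0.682], [-0.682, 0.0, 0.732], [0.002, -1.0, 0.002]]
wrist_force: [-1.0, -4.4, 16.1]
gripper_width: 0.0349
```

Call:
{"name": "step_arm", "arguments": {"moves": [[0,0,0,0,0.0006,0,1],[0,0,0,0,0,0,1]]}}

```text
time: 7.45
tcp_pos: [0.5115, 0.173, 0.11]
tool_rot: [[0.732, 0.003, 0.682], [-0.682, 0.0, 0.732], [0.002, -1.0, 0.002]]
wrist_force: [-1.5, -4.0, 20.6]
gripper_width: 0.0346
```

Call:
{"name": "step_arm", "arguments": {"moves": [[0,0,0,0,-0.001,0,0.5],[0,0,0,0,0,0,0],[0,0,0,0,0,0,-1],[0,0,0,0,0,0,-1],[0,0,0,0,0,0,-1],[0,0,0,0,0,0,-1],[0,0,0,0,0,0,-1]]}}

```text
time: 8.15
tcp_pos: [0.5108, 0.173, 0.1089]
tool_rot: [[0.732, -0.0, 0.682], [-0.682, 0.0, 0.732], [-0.0, -1.0, -0.0]]
wrist_force: [-0.2, -1.0, -0.3]
gripper_width: 0.0855
```

```bash
cat >> fl.py <<'E'
def rings(d,c,lo=.08):
    W=cloud(d); r=np.hypot(W[...,0]-c[0],W[...,1]-c[1])
    w=W[(r<.03)&(W[...,2]>lo)&(W[...,2]<.135)]
    print(np.histogram(w[:,2],np.arange(.08,.136,.002)))
    t=w[w[:,2]>.1225]; print("brass",cv2.minEnclosingCircle(t[:,:2].astype(np.float32)),t.mean(0))
    h=cv2.convexHull(t[:,:2].astype(np.float32)); print(cv2.fitEllipse(h))
E
python3 -c "
from fl import *
goto(.5110,.1729,.1096,-43)
d=manip.get_image('wrist'); np.savez('wrist4.npz',**d)
flange(d); rings(d,(.512,.172)); rings(dict(np.load('wrist3.npz')),(.514,.17))
cv2.imwrite('pics/w4.png',cv2.resize(d['pixels'][140:340,160:360,::-1],(600,600)))
"
```

```text
tcp [0.5108 0.173  0.1089] yaw -42.97 shift(tool) [ 0.0002 -0.0007  0.    ] turn(tool) [ 0.0003  0.0005 -0.0003] shift in final axes [ 0.0002 -0.0007  0.    ] F [-0.2 -1.  -0.3] M [ 0.03 -0.02 -0.05] w 0.0855
flange [0.5111 0.1727] 0.00036 mouth [array([0.5131, 0.173 ]), np.float64(0.0169)] 0.12675285943409417 2984
(array([   0,   12,   97,  116,  417,  850,  169,  115,  116,  150,  110,
        175,   95,  201,  120,  202,  509,  509, 1041,  742,  335,  623,
       1541,   46,    0,    0,    0,    0]), array([0.08 , 0.082, 0.084, 0.086, 0.088, 0.09 , 0.092, 0.094, 0.096,
       0.098, 0.1  , 0.102, 0.104, 0.106, 0.108, 0.11 , 0.112, 0.114,
       0.116, 0.118, 0.12 , 0.122, 0.124, 0.126, 0.128, 0.13 , 0.132,
       0.134, 0.136]))
brass ((0.5131760239601135, 0.1708662509918213), 0.014456260949373245) [0.51346756 0.17167082 0.1245121 ]
((0.5130870938301086, 0.17088589072227478), (0.02774958126246929, 0.02823631279170513), 156.93075561523438)
(array([   0,    0,    0,    3,   52,  102,  224,  626,  471,   72,  135,
         98,  138,  143,  334,  228,  323,  274,  221,  264,  683, 1598,
       1295,   52,    0,    0,    0,    0]), array([0.08 , 0.082, 0.084, 0.086, 0.088, 0.09 , 0.092, 0.094, 0.096,
       0.098, 0.1  , 0.102, 0.104, 0.106, 0.108, 0.11 , 0.112, 0.114,
       0.116, 0.118, 0.12 , 0.122, 0.124, 0.126, 0.128, 0.13 , 0.132,
       0.134, 0.136]))
brass ((0.5139514207839966, 0.1707598716020584), 0.01785506121814251) [0.51317685 0.17272583 0.12410131]
((0.5140542387962341, 0.17069751024246216), (0.03419084846973419, 0.035271745175123215), 102.5762939453125)
```

View pics/w4.png

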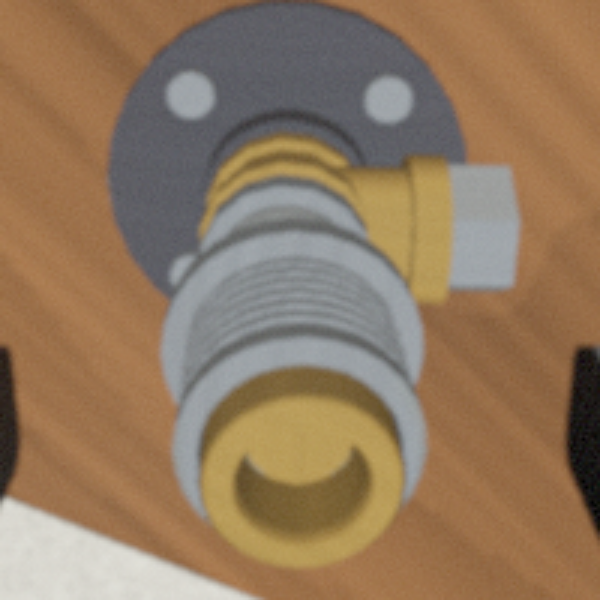

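The sleeve stays back: bare tube shows above it at crop (300,380). The pictures still suggest a lean of 2–3 mm, so I'll turn 90°, check for camera bias, and squeeze along the other axis.

Call:
{"name": "step_arm", "arguments": {"moves": [[0,0,0,0,-0.02,0,-1],[0,0,0,0,-0.02,0,-1],[0,0,0,0,-0.02,0,-1]]}}

```text
time: 8.5
tcp_pos: [0.5108, 0.1729, 0.1697]
tool_rot: [[0.732, -0.0, 0.682], [-0.682, 0.0, 0.732], [-0.0, -1.0, -0.0]]
wrist_force: [0.1, 0.6, 0.1]
gripper_width: 0.0854
```

Call:
{"name": "step_arm", "arguments": {"moves": [[0,-0.1428,0,0,0,0,-1],[0,-0.1428,0,0,0,0,-1],[0,-0.1428,0,0,0,0,-1],[0,-0.1428,0,0,0,0,-1],[0,-0.1428,0,0,0,0,-1],[0,-0.1428,0,0,0,0,-1],[0,-0.1428,0,0,0,0,-1],[0,-0.1428,0,0,0,0,-1],[0,-0.1428,0,0,0,0,-1],[0,-0.1428,0,0,0,0,-1],[0,-0.1428,0,0,0,0,-1],[0,0,0,0,0,0,-1]]}}

```text
time: 9.7
tcp_pos: [0.5109, 0.173, 0.169]
tool_rot: [[0.681, -0.0, -0.733], [0.733, 0.0, 0.681], [-0.0, -1.0, 0.0]]
wrist_force: [-0.6, -0.3, 0.7]
gripper_width: 0.0854
```

Call:
{"name": "step_arm", "arguments": {"moves": [[0,0,0,0,0.02,0,-1],[0,0,0,0,0.02,0,-1],[0,0,0,0,0.02,0,-1],[0,0,0,0,0,0,-1],[0,0,0,0,0,0,-1]]}}

```text
time: 10.2
tcp_pos: [0.5111, 0.173, 0.1094]
tool_rot: [[0.683, 0.0, -0.73], [0.73, 0.0, 0.683], [0.0, -1.0, 0.0]]
wrist_force: [-0.2, -0.1, 0.5]
gripper_width: 0.0853
```

```bash
python3 -c "
from fl import *
goto(.5110,.1729,.1096,47)
d=manip.get_image('wrist'); np.savez('wrist5.npz',**d)
flange(d); rings(d,(.512,.172))
cv2.imwrite('pics/w5.png',cv2.resize(d['pixels'][:,:,::-1],(768,576)))
for n in (4,5):
    d=dict(np.load(f'wrist{n}.npz')); W=cloud(d); w=W[(np.hypot(W[...,0]-.513,W[...,1]-.171)<.016)&(W[...,2]>.1225)&(W[...,2]<.13)]
    print(n,np.linalg.lstsq(np.c_[w[:,:2],np.ones(len(w))],w[:,2],rcond=None)[0],len(w))
"
```

```text
tcp [0.5111 0.173  0.1094] yaw 46.90 shift(tool) [-0.0001 -0.0002  0.0001] turn(tool) [-0.     -0.0017  0.    ] shift in final axes [-0.0001 -0.0002  0.0001] F [-0.2 -0.1  0.5] M [ 0.01 -0.03  0.05] w 0.0853
flange [0.5107 0.1732] 0.00034 mouth [array([0.5112, 0.1727]), np.float64(0.017)] 0.12658309127431944 2944
(array([   0,    2,   84,  124,  308,  946,  211,   95,  151,  133,  133,
        194,   98,  229,   95,  258,  544,  415,  974,  829,  311,  687,
       1460,   29,    0,    0,    0,    0]), array([0.08 , 0.082, 0.084, 0.086, 0.088, 0.09 , 0.092, 0.094, 0.096,
       0.098, 0.1  , 0.102, 0.104, 0.106, 0.108, 0.11 , 0.112, 0.114,
       0.116, 0.118, 0.12 , 0.122, 0.124, 0.126, 0.128, 0.13 , 0.132,
       0.134, 0.136]))
brass ((0.5123557448387146, 0.171413853764534), 0.014353775419294834) [0.51144876 0.17202252 0.1244222 ]
((0.5121876001358032, 0.1713220477104187), (0.02767951972782612, 0.02830241061747074), 50.349918365478516)
4 [-0.02495748  0.0265656   0.13276642] 2110
5 [-0.01750349  0.02573766  0.12894688] 2072
```

View pics/w5.png

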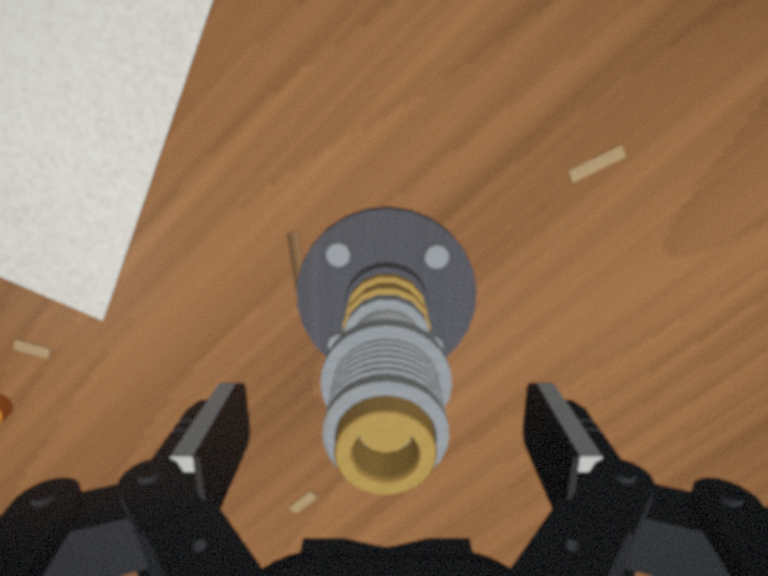

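Call:
{"name": "step_arm", "arguments": {"moves": [[0,0,0,0,0,0,0],[0,0,0,0,0,0,0.0],[0,0,0,0,0,0,0.3],[0,0,0,0,0,0,1],[0,0,0,0,0,0,1],[0,0,0,0,0,0,1],[0,0,0,0,0,0.0007,1],[0,0,0,0,0,0.0007,1],[0,0,0,0,0,0.0006,1],[0,0,0,0,0,0,1]], "grip_force": 50}}

```text
time: 11.25
tcp_pos: [0.5107, 0.1734, 0.1094]
tool_rot: [[0.682, 0.003, -0.732], [0.732, -0.002, 0.682], [0.001, -1.0, -0.003]]
wrist_force: [4.5, -5.9, 2.6]
gripper_width: 0.0349
```

Call:
{"name": "step_arm", "arguments": {"moves": [[0,0,0,0,0,0,0.3],[0,0,0,0,0,0,0],[0,0,0,0,0,0,-1],[0,0,0,0,0,0,-1],[0,0,0,0,0,0,-1],[0,0,0,0,0,0,-1]]}}

```text
time: 11.85
tcp_pos: [0.5093, 0.1745, 0.1089]
tool_rot: [[0.682, -0.0, -0.732], [0.732, 0.0, 0.682], [-0.0, -1.0, 0.0]]
wrist_force: [-0.0, -0.2, -0.7]
gripper_width: 0.0855
```

```bash
cat >> fl.py <<'E'
def check(n):
    goto(.5110,.1729,.1096,47)
    d=manip.get_image('wrist'); np.savez(f'wrist{n}.npz',**d)
    flange(d); rings(d,(.511,.173))
    W=cloud(d); w=W[(np.hypot(W[...,0]-.511,W[...,1]-.173)<.016)&(W[...,2]>.1225)&(W[...,2]<.13)]
    print(np.linalg.lstsq(np.c_[w[:,:2],np.ones(len(w))],w[:,2],rcond=None)[0],len(w))
E
python3 -c "
from fl import *
check(6)"
```

```text
tcp [0.5093 0.1745 0.1089] yaw 47.04 shift(tool) [-0.     -0.0007 -0.0023] turn(tool) [-0.0003  0.0007 -0.0001] shift in final axes [-0.     -0.0007 -0.0023] F [-0.  -0.2 -0.7] M [-0.01  0.04  0.09] w 0.0855
flange [0.5106 0.1731] 0.00044 mouth [array([0.5104, 0.1731]), np.float64(0.0168)] 0.1263582204041134 2933
(array([   0,    4,   92,  131,  307,  954,  214,  104,  147,  144,  123,
        192,  115,  227,   92,  267,  528,  439,  954,  838,  331,  671,
       1442,   32,    0,    0,    0,    0]), array([0.08 , 0.082, 0.084, 0.086, 0.088, 0.09 , 0.092, 0.094, 0.096,
       0.098, 0.1  , 0.102, 0.104, 0.106, 0.108, 0.11 , 0.112, 0.114,
       0.116, 0.118, 0.12 , 0.122, 0.124, 0.126, 0.128, 0.13 , 0.132,
       0.134, 0.136]))
brass ((0.5123123526573181, 0.17146693170070648), 0.01450396329164505) [0.51124323 0.17223357 0.12441266]
((0.512212336063385, 0.1713683158159256), (0.02780357375741005, 0.028529340401291847), 53.9827766418457)
[-0.01753636  0.02291016  0.12943416] 2054
```

Call:
{"name": "step_arm", "arguments": {"moves": [[0,0,0,0,0,-0.002,0],[0,0,0,0,0,0,0.0],[0,0,0,0,0,0,0.3],[0,0,0,0,0,0,1],[0,0,0,0,0,0,1],[0,0,0,0,0,0,1],[0,0,0,0,0,0.001,1],[0,0,0,0,0,0.001,1],[0,0,0,0,0,0.001,1],[0,0,0,0,0,0.0008,1],[0,0,0,0,0,0,1]], "grip_force": 60}}

```text
time: 13.0
tcp_pos: [0.5101, 0.1739, 0.1095]
tool_rot: [[0.682, 0.005, -0.732], [0.732, -0.003, 0.682], [0.001, -1.0, -0.006]]
wrist_force: [7.1, -10.1, -0.7]
gripper_width: 0.0344
```

Call:
{"name": "step_arm", "arguments": {"moves": [[0,0,0,0,0,0,0.3],[0,0,0,0,0,0,0],[0,0,0,0,0,0,-1],[0,0,0,0,0,0,-1],[0,0,0,0,0,0,-1],[0,0,0,0,0,0,-1]]}}

```text
time: 13.6
tcp_pos: [0.508, 0.1757, 0.109]
tool_rot: [[0.681, -0.0, -0.732], [0.732, 0.0, 0.681], [-0.0, -1.0, 0.0]]
wrist_force: [0.6, 0.0, -1.1]
gripper_width: 0.0855
```

```bash
python3 -c "
from fl import *
check(7)"
```

```text
tcp [0.508  0.1757 0.109 ] yaw 47.04 shift(tool) [-0.     -0.0006 -0.0041] turn(tool) [-0.0002  0.0007 -0.0001] shift in final axes [-0.     -0.0006 -0.0041] F [ 0.6  0.  -1.1] M [-0.01  0.    0.07] w 0.0855
flange [0.5106 0.1733] 0.00043 mouth [array([0.5101, 0.1737]), np.float64(0.0164)] 0.1264076211130944 2867
(array([   0,    9,   97,  132,  337,  932,  181,  105,  131,  151,  121,
        188,  114,  220,  109,  235,  519,  451, 1032,  756,  320,  609,
       1530,   14,    0,    0,    0,    0]), array([0.08 , 0.082, 0.084, 0.086, 0.088, 0.09 , 0.092, 0.094, 0.096,
       0.098, 0.1  , 0.102, 0.104, 0.106, 0.108, 0.11 , 0.112, 0.114,
       0.116, 0.118, 0.12 , 0.122, 0.124, 0.126, 0.128, 0.13 , 0.132,
       0.134, 0.136]))
brass ((0.5112174153327942, 0.1720244139432907), 0.01436951756477356) [0.51065517 0.17279779 0.12443622]
((0.5113109946250916, 0.17206749320030212), (0.02783515304327011, 0.028495987877249718), 37.36521911621094)
[-0.0083387   0.0153331   0.12604489] 2072
```

Call:
{"name": "step_arm", "arguments": {"moves": [[0,0,0,0,0,-0.0035,0],[0,0,0,0,0,0,0.0],[0,0,0,0,0,0,0.3],[0,0,0,0,0,0,1],[0,0,0,0,0,0,1],[0,0,0,0,0,0,1],[0,0,0,0.0003,0,0.0012,1],[0,0,0,0.0003,0,0.0012,1],[0,0,0,0.0003,0,0.0012,1],[0,0,0,0,0,0.0012,1],[0,0,0,0,0,0,1]]}}

```text
time: 14.75
tcp_pos: [0.5097, 0.1746, 0.1095]
tool_rot: [[0.681, 0.004, -0.732], [0.732, -0.005, 0.681], [-0.001, -1.0, -0.007]]
wrist_force: [5.9, -15.2, -0.2]
gripper_width: 0.0348
```

Call:
{"name": "step_arm", "arguments": {"moves": [[0,0,0,0,0,0,0.3],[0,0,0,0,0,0,0],[0,0,0,0,0,0,-1],[0,0,0,0,0,0,-1],[0,0,0,0,0,0,-1],[0,0,0,0,0,0,-1]]}}

```text
time: 15.35
tcp_pos: [0.5077, 0.1773, 0.109]
tool_rot: [[0.681, -0.0, -0.732], [0.732, 0.0, 0.681], [-0.0, -1.0, 0.0]]
wrist_force: [-0.6, 0.2, 0.1]
gripper_width: 0.0856
```

```bash
python3 -c "
from fl import *
check(8)"
```

```text
tcp [0.5077 0.1773 0.109 ] yaw 47.04 shift(tool) [-0.0009 -0.0006 -0.0054] turn(tool) [-0.0003  0.0007 -0.0001] shift in final axes [-0.0009 -0.0006 -0.0054] F [-0.6  0.2  0.1] M [-0.06 -0.04  0.01] w 0.0856
flange [0.5107 0.1733] 0.00044 mouth [array([0.5096, 0.1744]), np.float64(0.0169)] 0.12646294502240846 2799
(array([   0,   24,  104,  122,  462,  806,  132,  127,  111,  184,   80,
        201,   94,  194,  123,  195,  540,  471, 1175,  588,  310,  630,
       1528,   13,    0,    0,    0,    0]), array([0.08 , 0.082, 0.084, 0.086, 0.088, 0.09 , 0.092, 0.094, 0.096,
       0.098, 0.1  , 0.102, 0.104, 0.106, 0.108, 0.11 , 0.112, 0.114,
       0.116, 0.118, 0.12 , 0.122, 0.124, 0.126, 0.128, 0.13 , 0.132,
       0.134, 0.136]))
brass ((0.5104174017906189, 0.17365378141403198), 0.014591911807656288) [0.50963473 0.17383162 0.12443519]
((0.5102095603942871, 0.1733252853155136), (0.027729667723178864, 0.028498683124780655), 48.478973388671875)
[ 0.0055755  -0.00136803  0.12183153] 2068
```

Now upright: mouth (0.5103, 0.1735) against flange (0.5107, 0.1733), tilt 0.3°, sleeve still back (its top at about 117 mm). On to the gauge.

Call:
{"name": "step_arm", "arguments": {"moves": [[0,0,0,0,-0.035,0,-1],[0,0,0,0,-0.035,0,-1],[0,0,0,0,-0.035,0,-1],[0,0.1265,0,0,0,0,-1],[0,0.1265,0,0,0,0,-1],[0,0.1265,0,0,0,0,-1],[0,0.1265,0,0,0,0,-1],[0,0.1265,0,0,0,0,-1],[0,0.1265,0,0,0,0,-1],[0,0.1265,0,0,0,0,-1],[0,0.1265,0,0,0,0,-1]]}}

```text
time: 16.5
tcp_pos: [0.5077, 0.1772, 0.214]
tool_rot: [[0.981, -0.0, 0.195], [-0.195, 0.0, 0.981], [-0.0, -1.0, -0.0]]
wrist_force: [-0.5, -0.5, -0.6]
gripper_width: 0.0853
```

Call:
{"name": "step_arm", "arguments": {"moves": [[0,0,0,0.0051,0,-0.0376,-1],[0,0,0,0.0051,0,-0.0376,-1],[0,0,0,0.0051,0,-0.0376,-1],[0,0,0,0.0051,0,-0.0376,-1],[0,0,0,0.0051,0,-0.0376,-1],[0,0,0,0.0051,0,-0.0376,-1],[0,0,0,0.0051,0,-0.0376,-1],[0,0,0,0.0051,0,-0.0376,-1],[0,0,0,0,0,0,-1],[0,0,0,0,0,0,-1]]}}

```text
time: 17.5
tcp_pos: [0.4905, -0.1263, 0.2139]
tool_rot: [[0.981, -0.0, 0.191], [-0.191, 0.0, 0.981], [-0.0, -1.0, 0.0]]
wrist_force: [1.0, -0.6, 0.1]
gripper_width: 0.0855
```

```bash
python3 -c "
from fl import *
d=manip.get_image('wrist'); np.savez('wrist9.npz',**d)
W=cloud(d); near=np.hypot(W[...,0]-.4905,W[...,1]+.1257)<.04
for lo in (.075,.1,.112):
    w=W[near&(W[...,2]>lo)&(W[...,2]<.13)]; r=cv2.minAreaRect(w[:,:2].astype(np.float32)); print(lo,len(w),r,w[:,2].max())
goto(.4905,-.1257,.096,-11)
"
```

```text
0.075 2791 ((0.4904981851577759, -0.1259533017873764), (0.054330356419086456, 0.031263601034879684), 77.76741790771484) 0.12276897952876792
0.1 2640 ((0.4904000163078308, -0.1263933926820755), (0.05339222028851509, 0.03125607222318649), 77.88227081298828) 0.12276897952876792
0.112 2039 ((0.4906984269618988, -0.12539686262607574), (0.04171331971883774, 0.031135955825448036), 77.57979583740234) 0.12276897952876792
tcp [ 0.4906 -0.1255  0.214 ] yaw -10.96 shift(tool) [-0.      0.118  -0.0002] turn(tool) [-0.0004  0.0007 -0.0003] shift in final axes [-1.00e-04  1.18e-01 -2.00e-04] F [ 0.6  0.2 -0.9] M [ 0.04 -0.01 -0.03] w 0.085
```

Call:
{"name": "step_arm", "arguments": {"moves": [[0,0.022,0,0,0.029,0,-1],[0,0,0,0,0.029,0,-1],[0,0,0,0,0.029,0,-1],[0,0,0,0,0.029,0,-1],[0,0,0,0,0,0,-1],[0,0,0,0,0,0,-1]]}}

```text
time: 18.15
tcp_pos: [0.4911, -0.1252, 0.0987]
tool_rot: [[0.978, 0.0, 0.21], [-0.21, 0.0, 0.978], [0.0, -1.0, 0.0]]
wrist_force: [-0.4, 0.1, -0.6]
gripper_width: 0.0856
```

```bash
python3 -c "
from fl import *
goto(.4905,-.1257,.097,-12.3)
"
```

```text
tcp [ 0.4911 -0.1252  0.0987] yaw -12.14 shift(tool) [-0.0005  0.0017 -0.0006] turn(tool) [-0.0001  0.0029  0.0001] shift in final axes [-0.0005  0.0017 -0.0006] F [-0.4  0.1 -0.6] M [-0.06 -0.03  0.01] w 0.0856
```

Call:
{"name": "step_arm", "arguments": {"moves": [[0,0,0,-0.0005,0,-0.0005,0],[0,0,0,0,0,0,0],[0,0,0,0,0,0,0.3],[0,0,0,0,0,0,0.5],[0,0,0,0,0,0,1],[0,0,0,0,0,0,1],[0,0,0,0,0,0,1]], "grip_force": 70}}

```text
time: 18.85
tcp_pos: [0.4903, -0.1265, 0.0987]
tool_rot: [[0.977, 0.001, 0.212], [-0.212, -0.0, 0.977], [0.001, -1.0, -0.0]]
wrist_force: [-0.9, 1.1, 7.3]
gripper_width: 0.0292
```

```bash
python3 -c "
from fl import *
goto(.4905,-.1257,.097,-12.3)
"
```

```text
tcp [ 0.4903 -0.1265  0.0987] yaw -12.22 shift(tool) [0.     0.0017 0.0008] turn(tool) [0.0002 0.0015 0.001 ] shift in final axes [0.     0.0017 0.0008] F [-0.9  1.1  7.3] M [0.16 0.27 0.01] w 0.0292
```

Call:
{"name": "step_arm", "arguments": {"moves": [[0,0,0,0,-0.005,0,1],[0,0,0,0,-0.01,0,1],[0,0,0,0,-0.015,0,1],[0,0,0,0,-0.02,0,1],[0,0,0,0,-0.03,0,1],[0,0,0,0,-0.03,0,1],[0,0,0,0,-0.03,0,1],[0,0,0,0,0,0,1],[0,0,0,0,0,0,1]]}}

```text
time: 19.75
tcp_pos: [0.4899, -0.1263, 0.2381]
tool_rot: [[0.977, 0.0, 0.212], [-0.212, -0.0, 0.977], [0.0, -1.0, -0.0]]
wrist_force: [-0.8, 0.6, -3.7]
gripper_width: 0.0293
```

```bash
python3 -c "
from fl import *
goto(.4905,-.1257,.097,-12.3)
s=manip.state(); d=manip.get_image('wrist'); np.savez('wrist10.npz',**d)
cv2.imwrite('pics/w10.png',cv2.resize(d['pixels'][130:330,150:360,::-1],(630,600)))
W=cloud(d); L=(W-s['tcp_pos'])@s['tool_rot']
m=(abs(L[...,0])<.03)&(abs(L[...,2])<.04)&(L[...,1]>-.035)&(L[...,1]<.09)
v,u=np.where(m); print(u.min(),u.max(),v.min(),v.max())
for lo in np.arange(-.03,.085,.008):
    q=L[m&(L[...,1]>=lo)&(L[...,1]<lo+.008)]
    if len(q)>8: print(round(lo,3),len(q),q.min(0).round(4),q.max(0).round(4))
"
```

```text
tcp [ 0.4899 -0.1263  0.2381] yaw -12.22 shift(tool) [0.0005 0.1411 0.0007] turn(tool) [0.0001 0.0014 0.0002] shift in final axes [0.0005 0.1411 0.0007] F [-0.8  0.6 -3.7] M [ 0.03 -0.02  0.06] w 0.0293
166 343 200 343
-0.03 1729 [-0.03   -0.03   -0.0097] [ 0.0298 -0.022   0.0135]
-0.022 6375 [-0.0293 -0.022  -0.0201] [ 0.0281 -0.014   0.0208]
-0.014 2220 [-0.0272 -0.014  -0.0211] [ 0.0296 -0.006   0.0257]
-0.006 1387 [-0.027 -0.006  0.005] [0.0296 0.002  0.0273]
0.002 860 [-0.027  0.002  0.005] [0.0296 0.01   0.0274]
0.01 126 [-0.0254  0.01    0.0052] [0.0278 0.017  0.0264]
0.034 12 [-0.0018  0.0409  0.0136] [0.0042 0.0419 0.015 ]
0.042 117 [-0.0072  0.042   0.0105] [0.009  0.05   0.0156]
0.05 91 [-0.0104  0.05    0.0085] [0.0123 0.0545 0.0152]
0.066 18 [-0.0051  0.0708  0.005 ] [0.0061 0.074  0.0079]
0.074 57 [-0.0065  0.074   0.0022] [0.0083 0.0793 0.008 ]
```

View pics/w10.png

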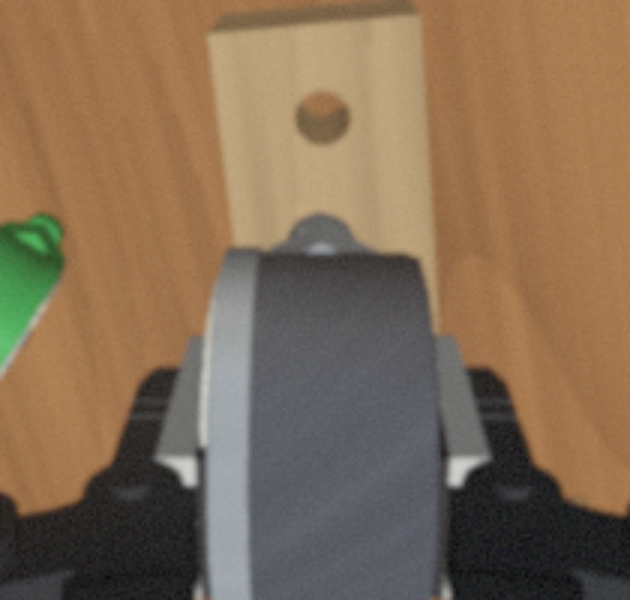

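Gauge is in hand and the hole at crop (322,118) is empty. The plug shows below the case, about 0.5 mm off the tool axis. Carry it over the mouth.

Call:
{"name": "step_arm", "arguments": {"moves": [[0,0,0,-0.0055,0,0.0371,1],[0,0,0,-0.0055,0,0.0371,1],[0,0,0,-0.0055,0,0.0371,1],[0,0,0,-0.0055,0,0.0371,1],[0,0,0,-0.0055,0,0.0371,1],[0,0,0,-0.0055,0,0.0371,1],[0,0,0,-0.0055,0,0.0371,1],[0,0,0,-0.0055,0,0.0371,1],[0,0,0,0,0,0,1],[0,0,0,0,0,0,1]]}}

```text
time: 20.8
tcp_pos: [0.5093, 0.1735, 0.2366]
tool_rot: [[0.978, -0.003, 0.21], [-0.21, -0.001, 0.978], [-0.003, -1.0, -0.001]]
wrist_force: [0.3, -0.3, -2.7]
gripper_width: 0.0294
```

```bash
cat > an.py <<'E'
from fl import *
def look(n,tx=.5100,ty=.1735,z=.2085,c0=(.5105,.173)):
    goto(tx,ty,z,-12.2)
    s=manip.state(); d=manip.get_image('wrist'); np.savez(f'wrist{n}.npz',**d)
    W=cloud(d); L=(W-s['tcp_pos'])@s['tool_rot']
    m=(abs(L[...,0])<.02)&(abs(L[...,2])<.03)
    for lo,hi in ((.04,.056),(.066,.085)):
        q=L[m&(L[...,1]>lo)&(L[...,1]<hi)]
        if len(q)>8: print('plug',lo,len(q),q.min(0).round(4),q.max(0).round(4))
    hsv=cv2.cvtColor(d['pixels'],cv2.COLOR_RGB2HSV)
    b=(np.hypot(W[...,0]-c0[0],W[...,1]-c0[1])<.02)&(abs(W[...,2]-.125)<.003)&(hsv[...,1]>90)
    q=W[b]; print('ring',len(q))
    if len(q)>20:
        h=cv2.convexHull(q[:,:2].astype(np.float32))[:,0]
        f=least_squares(lambda p:np.hypot(h[:,0]-p[0],h[:,1]-p[1])-.014,c0,loss='soft_l1',f_scale=.0003); print(f.x, q.min(0),q.max(0))
    flange(d)
    return d
E
python3 -c "
from an import *
look(11)"
```

```text
tcp [0.5093 0.1735 0.2366] yaw -12.12 shift(tool) [0.0007 0.0281 0.0002] turn(tool) [ 0.0012  0.0013 -0.0027] shift in final axes [0.0006 0.0281 0.0002] F [ 0.3 -0.3 -2.7] M [-0.06 -0.   -0.02] w 0.0294
plug 0.04 221 [-0.0104  0.0406  0.0086] [0.0122 0.0544 0.0155]
plug 0.066 75 [-0.0066  0.0705  0.0022] [0.0083 0.0795 0.0082]
ring 452
[0.51066289 0.17334272] [0.49732882 0.16215157 0.12202113] [0.52395296 0.18714345 0.12627543]
flange [0.5109 0.1731] 0.00052 mouth [array([0.511, 0.174]), np.float64(0.0172)] 0.1262754310337962 591
```

Call:
{"name": "step_arm", "arguments": {"moves": [[0,0,0,0.0004,0.009,0,1],[0,0,0,0,0.009,0,1],[0,0,0,0,0.008,0,1],[0,0,0,0,0,0,1],[0,0,0,0,0,0,1]]}}

```text
time: 21.35
tcp_pos: [0.5104, 0.1727, 0.2119]
tool_rot: [[0.977, -0.0, 0.212], [-0.212, -0.0, 0.977], [-0.0, -1.0, -0.0]]
wrist_force: [-0.1, -0.3, -2.3]
gripper_width: 0.0293
```

```bash
python3 -c "
from an import *
look(12,.5098,.1733)"
```

```text
tcp [0.5104 0.1727 0.2119] yaw -12.24 shift(tool) [-0.0007  0.0034  0.0005] turn(tool) [ 0.0001 -0.0006 -0.0003] shift in final axes [-0.0007  0.0034  0.0005] F [-0.1 -0.3 -2.3] M [-0.01 -0.04  0.  ] w 0.0293
plug 0.04 221 [-0.0104  0.0409  0.0087] [0.0122 0.0556 0.0155]
plug 0.066 75 [-0.0065  0.0708  0.0023] [0.0083 0.0808 0.0082]
ring 441
[0.51067218 0.17323314] [0.49722464 0.16692635 0.1220052 ] [0.52392929 0.18703246 0.12650028]
flange [0.5109 0.1729] 0.0005 mouth [array([0.5113, 0.1753]), np.float64(0.0167)] 0.13106008457328663 575
```

Call:
{"name": "step_arm", "arguments": {"moves": [[0,0,0,-0.0006,0.003,0.0005,1],[0,0,0,0,0.0025,0,1],[0,0,0,0,0.002,0,1],[0,0,0,0,0.002,0,1],[0,0,0,0,0.001,0,1],[0,0,0,0,0,0,1]]}}

```text
time: 22.0
tcp_pos: [0.5098, 0.1736, 0.2014]
tool_rot: [[0.977, -0.0, 0.212], [-0.212, 0.0, 0.977], [-0.0, -1.0, -0.0]]
wrist_force: [0.6, 0.8, -2.7]
gripper_width: 0.0292
```

```bash
python3 -c "
from an import *
goto(.5098,.1733,.199)"
```

```text
tcp [0.5098 0.1736 0.2014] yaw -12.21 shift(tool) [ 0.0001  0.0024 -0.0003] F [ 0.6  0.8 -2.7] M [0.01 0.01 0.01] w 0.0292
```

Call:
{"name": "step_arm", "arguments": {"moves": [[0,0,0,0,0.001,0,1],[0,0,0,0,0.001,0,1],[0,0,0,0,0.001,0,1],[0,0,0,0,0.001,0,1],[0,0,0,0,0,0,1]]}}

```text
time: 22.5
tcp_pos: [0.5098, 0.1735, 0.1974]
tool_rot: [[0.977, -0.0, 0.212], [-0.212, -0.0, 0.977], [-0.0, -1.0, -0.0]]
wrist_force: [-0.2, -0.2, -2.5]
gripper_width: 0.0295
```

Call:
{"name": "step_arm", "arguments": {"moves": [[0,0,0,0,0.001,0,1],[0,0,0,0,0.001,0,1],[0,0,0,0,0.001,0,1],[0,0,0,0,0.001,0,1],[0,0,0,0,0.001,0,1],[0,0,0,0,0,0,1]]}}

```text
time: 23.1
tcp_pos: [0.51, 0.1736, 0.1936]
tool_rot: [[0.977, 0.001, 0.212], [-0.212, 0.0, 0.977], [0.001, -1.0, 0.0]]
wrist_force: [-2.9, 0.3, 4.0]
gripper_width: 0.029
```

Call:
{"name": "step_arm", "arguments": {"moves": [[0,0,0,-0.0005,0,0,1],[0,0,0,0,0.001,0,1],[0,0,0,0,0.001,0,1],[0,0,0,0,0.001,0,1],[0,0,0,0,0,0,1]]}}

```text
time: 23.6
tcp_pos: [0.5098, 0.1736, 0.1908]
tool_rot: [[0.977, 0.003, 0.211], [-0.211, 0.0, 0.977], [0.002, -1.0, 0.001]]
wrist_force: [-0.9, -1.0, 5.6]
gripper_width: 0.0295
```

```bash
python3 -c "
from an import *
goto(.5098,.1733,.199)"
```

```text
tcp [0.5098 0.1736 0.1908] yaw -12.21 shift(tool) [ 0.0001 -0.0082 -0.0003] F [-0.9 -1.   5.6] M [-0.06  0.24 -0.02] w 0.0295
```

Call:
{"name": "step_arm", "arguments": {"moves": [[0,0,0,0,0.0015,0,1],[0,0,0,0,0.0015,0,1],[0,0,0,0,0.0015,0,1],[0,0,0,0,0.0005,0,1],[0,0,0,0,0,0,1]]}}

```text
time: 24.1
tcp_pos: [0.51, 0.1736, 0.1861]
tool_rot: [[0.977, 0.003, 0.212], [-0.212, 0.0, 0.977], [0.003, -1.0, 0.001]]
wrist_force: [-0.8, -0.8, 7.6]
gripper_width: 0.0289
```

Call:
{"name": "step_arm", "arguments": {"moves": [[0,0,0,0,0.001,0,1],[0,0,0,0,0.001,0,1],[0,0,0,0,0.001,0,1],[0,0,0,0,0.0005,0,1],[0,0,0,0,0,0,1]]}}

```text
time: 24.6
tcp_pos: [0.51, 0.1736, 0.1826]
tool_rot: [[0.977, 0.003, 0.212], [-0.212, 0.0, 0.977], [0.003, -1.0, 0.001]]
wrist_force: [-2.3, 0.2, 8.9]
gripper_width: 0.0294
```

```bash
python3 -c "
from an import *
goto(.5098,.1733,.199)"
```

```text
tcp [0.51   0.1736 0.1826] yaw -12.21 shift(tool) [-0.0001 -0.0164 -0.0003] F [-2.3  0.2  8.9] M [-0.21  0.37 -0.04] w 0.0294
```

Call:
{"name": "step_arm", "arguments": {"moves": [[0,0,0,0,0.001,0,1],[0,0,0,0,0.001,0,1],[0,0,0,0,0.001,0,1],[0,0,0,0,0.0005,0,1],[0,0,0,0,0,0,1]]}}

```text
time: 25.1
tcp_pos: [0.51, 0.1737, 0.1786]
tool_rot: [[0.977, 0.003, 0.212], [-0.212, 0.0, 0.977], [0.003, -1.0, 0.001]]
wrist_force: [-0.7, -0.6, 8.9]
gripper_width: 0.0297
```

```bash
python3 -c "
from an import *
d=look(13)
W=cloud(d); s=manip.state()
cv2.imwrite('pics/w13.png',cv2.resize(d['pixels'][130:290,190:330,::-1],(525,600)))"
```

```text
tcp [0.51   0.1737 0.1786] yaw -12.22 shift(tool) [ 0.0001 -0.0299 -0.0002] turn(tool) [-0.0008 -0.0003  0.0025] shift in final axes [ 0.     -0.0299 -0.0002] F [-0.7 -0.6  8.9] M [-0.09  0.11 -0.05] w 0.0297
plug 0.04 400 [-0.0135  0.0407  0.0081] [0.0147 0.056  0.0169]
plug 0.066 909 [-0.0199  0.0661 -0.0024] [0.02   0.085  0.0215]
ring 0
flange [0.5109 0.173 ] 0.00048 mouth [array([0.5126, 0.1808]), np.float64(0.016)] 0.13189359366630177 606
```

View pics/w13.png

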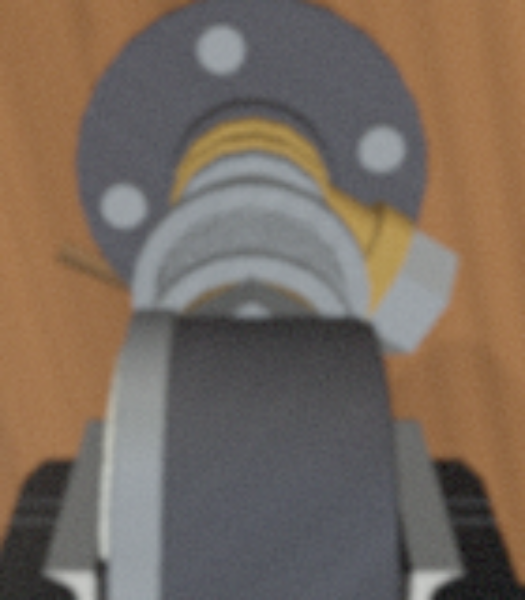

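```bash
cat >> an.py <<'E'
def sleeve(n):
    d=dict(np.load(f'wrist{n}.npz')); W=cloud(d); dx=W[...,0]-.5105;dy=W[...,1]-.1732; r=np.hypot(dx,dy)
    for nm,a,b,lo,hi in (('top',.0155,.0172,.106,.127),('rim',.0192,.021,.08,.1)):
        q=W[(r>a)&(r<b)&(W[...,2]>lo)&(W[...,2]<hi)][:,2]; h=np.histogram(q,np.arange(lo,hi+.0005,.001)); print(n,nm,len(q),'mode %.4f'%(h[1][h[0].argmax()]+.0005))
E
python3 -c "
from an import *
for n in (8,11,13): sleeve(n)"
```

```text
8 top 701 mode 0.1175
8 rim 506 mode 0.0905
11 top 214 mode 0.1175
11 rim 175 mode 0.0905
13 top 175 mode 0.1225
13 rim 252 mode 0.0955
```

The sleeve has sprung forward (top 117.5 → 122.5 mm, rim 90.5 → 95.5 mm). Gentle tug test, then release.

Call:
{"name": "step_arm", "arguments": {"moves": [[0,0,0,0,-0.001,0,1],[0,0,0,0,-0.001,0,1],[0,0,0,0,-0.001,0,1],[0,0,0,0,-0.001,0,1],[0,0,0,0,0,0,1]]}}

```text
time: 25.65
tcp_pos: [0.5095, 0.1736, 0.1805]
tool_rot: [[0.977, -0.001, 0.212], [-0.212, -0.0, 0.977], [-0.001, -1.0, -0.0]]
wrist_force: [5.7, 0.2, -9.9]
gripper_width: 0.0296
```

Call:
{"name": "step_arm", "arguments": {"moves": [[0,0,0,0,0.001,0,1],[0,0,0,0,0.0007,0,1],[0,0,0,0,0,0,1],[0,0,0,0,0,0,0.3],[0,0,0,0,0,0,0],[0,0,0,0,0,0,-1],[0,0,0,0,0,0,-1],[0,0,0,0,0,0,-1],[0,0,0,0,0,0,-1]]}}

```text
time: 26.55
tcp_pos: [0.5093, 0.1737, 0.1798]
tool_rot: [[0.977, -0.0, 0.212], [-0.212, -0.0, 0.977], [-0.0, -1.0, -0.0]]
wrist_force: [0.1, -0.3, 0.8]
gripper_width: 0.0853
```

Call:
{"name": "step_arm", "arguments": {"moves": [[0,0,0,0,-0.02,0,-1],[0,0,0,0,-0.03,0,-1],[0,0,0,0,-0.03,0,-1],[0,0,0,0,-0.03,0,-1],[0,0,0,0,-0.02,-0.02,-1],[0,0,0,0,0,-0.03,-1],[0,0,0,0,0,-0.03,-1],[0,0,0,0,0,0,-1]]}}

```text
time: 27.35
tcp_pos: [0.4919, 0.0932, 0.3101]
tool_rot: [[0.977, 0.0, 0.214], [-0.214, -0.001, 0.977], [0.0, -1.0, -0.001]]
wrist_force: [0.0, 0.5, -0.3]
gripper_width: 0.0854
```

```bash
python3 -c "
from an import *
goto(.51,.173)
d=manip.get_image('wrist'); np.savez('wrist14.npz',**d); sleeve(14)
W=cloud(d); near=np.hypot(W[...,0]-.5105,W[...,1]-.1732)<.05
w=W[near&(W[...,2]>.165)&(W[...,2]<.23)]; print('case',len(w),cv2.minAreaRect(w[:,:2].astype(np.float32)),np.percentile(w[:,2],99.5))
cv2.imwrite('pics/w14.png',cv2.resize(d['pixels'][:,:,::-1],(768,576)))"
```

```text
tcp [0.4919 0.0932 0.3101] yaw -12.38 shift(tool) [ 0.0005 -0.0001  0.0818] F [ 0.   0.5 -0.3] M [0.   0.   0.01] w 0.0854
14 top 0 mode 0.1065
14 rim 4 mode 0.0955
case 3267 ((0.5091806054115295, 0.1735183596611023), (0.05356656014919281, 0.031202170997858047), 77.64824676513672) 0.20350636796126517
```

View pics/w14.png

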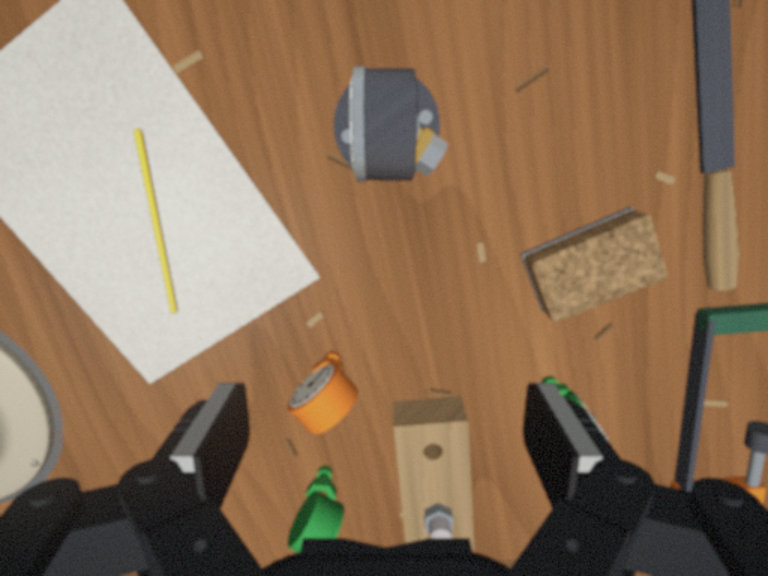

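Call:
{"name": "step_arm", "arguments": {"moves": [[0,0,0,0,0,0.03,-1],[0,0,0,0,0,0.03,-1],[0,0,0,0,0,0.03,-1],[0,0,0,0,0,0.03,-1],[0,0,0,0,0,0.03,-1],[0,0,0,0,0,0,-1],[0,0,0,0,0,0,-1]]}}

```text
time: 28.1
tcp_pos: [0.5239, 0.243, 0.3094]
tool_rot: [[0.978, -0.001, 0.21], [-0.21, -0.0, 0.978], [-0.001, -1.0, -0.0]]
wrist_force: [0.2, -0.5, 0.2]
gripper_width: 0.0854
```

```bash
python3 -c "
from an import *
d=manip.get_image('wrist'); np.savez('wrist15.npz',**d); sleeve(15)
u,v=proj(d,[.5105,.1732,.12]).astype(int); print(u,v)
cv2.imwrite('pics/w15.png',cv2.resize(d['pixels'][max(v-60,0):v+60,u-60:u+60,::-1],(600,600),interpolation=cv2.INTER_CUBIC))"
```

```text
15 top 61 mode 0.1225
15 rim 110 mode 0.0955
257 234
```

View pics/w15.png

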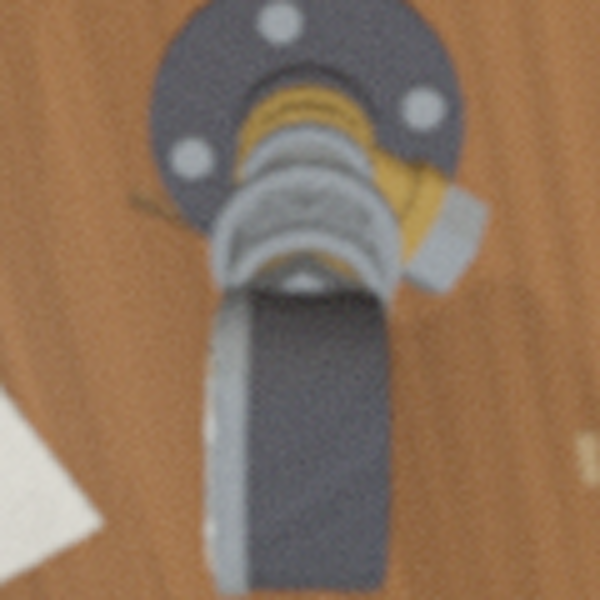

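After release the sleeve is still fully forward (top 122.5 mm, rim 95.5 mm). The gauge stands upright in the coupler with the gripper clear of it.

```bash
python3 -c "
from workcell import manip
print(manip.hand_in())"
```

```text
the job is handed in; nothing more can be done
None
```

The gauge is fitted to the bench air outlet and locked on. I handed the job in at about 28 s, with the gripper open and clear.

**What I did:**
- I drew the sleeve back to its stop. It stayed back when I let go, with its top at 117.5 mm.
- I eased the leaning coupler from about 3.3° to about 0.3°. The first squeeze left it about 1.9° off and the next push barely moved it, so it took two more.
- I lifted the gauge from the board and pressed its plug in, with about 11 N of axial push at the last reading.

**Last checks:**
- **Sleeve:** it has sprung forward, top at 122.5 mm and rim at 95.5 mm, both before and after I let go of the gauge.
- **Lock:** a gentle upward tug of about 7 N met resistance, though the hand still rose about 1.9 mm. I took that as play and flex.
- **Depth:** the top of the case read 203.5 mm. A plug locked at 25 mm should give about 202.5 mm, and the camera had read about 1.5 mm high on the gauge earlier.
- **Disagreement:** the overhead camera put the flange about 4 mm from where the wrist camera did, so I used the wrist camera.
- **Everything else:** I did not touch the other fittings, tools or look-alikes. I did not re-measure their positions at the end.

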